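Make up two grafting kits at the pearl farm bench

ROBOT

A 6-joint arm with a two-finger parallel gripper is mounted at the origin on the work surface. World frame = base frame: x ahead of the robot, y to its left, z up, the work surface at z = 0. Lengths are in m, angles in rad, forces in N, time in s.
With the tool pointing down it reaches from about 0.425 to 0.95 m from the base axis. Payload 3.5 kg.
Tool frame: the origin (TCP) lies on the centre line of the jaws, within the pads' length; the fingertips stand 14 mm ahead of it and the grasp point (between the pads) lies 5 mm behind it (ctrl.finger_overhang is the distance from the TCP to the fingertips, in m); z points along the fingers, y is the line along which they close (so a half turn about z gives the same grasp; the last joint's range is limited). The gripper opens to 85 mm and grips with 20 to 120 N. Pads are 22 mm wide; open, the fingers measure 114 mm over their backs; the gripper's body (76 mm by 85 mm) begins 54 mm behind the grasp point. The pads swing forward as they close: fully open they stand 13 mm farther back than shut.
Start: joints at [-1.297, 0.286, 1.577, -0, 1.279, -0.15], TCP at [0.278, -0.615, 0.245] pointing down, gripper open.
Joint ranges: [-2.77, 2.77], [-0.9, 2.22], [0.21, 2.48], [-1.53, 4.67], [0.24, 2.81], [-2.84, 2.84]. Speed limits (rad/s): [2.79, 2.79, 3.14, 3.14, 3.14, 3.14].

INTERFACE

Orientations are given as a unit quaternion [x, y, z, w].
In Python, from plant import ctrl gives the robot as it stands.
- The arm moves only by the tool send_rows, never from a script. Its argument "moves" is text: rows parted by semicolons, each of 7 numbers parted by spaces: the turn, a rotation vector about the tool's x, y, z in units of 360 degrees (1.0 is 360 degrees), then the shift along the tool's x, y, z in units of 20 cm (1.0 is 20 cm), then the gripper's target within -1 to 1 (fully open at 1, half-way at 0, shut at -1). A call has 1 to 12 rows; each row is the pose to reach, as a shift and turn from the pose commanded when the call began, along the tool's axes at that moment, turning the shorter way round; what a row does not reach only later rows make up. A row lasts 1/8 s, in which the tool goes at most 62.5 mm and 10.7 degrees, less where a joint would pass 70% of its speed; a pose out of reach is approached as far as the arm can. A call with a number of a shift or a turn outside -1 to 1 is refused whole. A call with a gripper value outside its range is refused whole. The fingers move at their own pace and stop on an object; "newtons" is the grip in N (left out, the last holds). Time passes only in rows, so rows that repeat a pose let the fingers close. It gives the time, the measured TCP pose, the force, the opening and the grip force at its end, in the units of the state.
- ctrl.get_state(): the state, without advancing time (a new reading comes with each control period).
- ctrl.read_camera(name): name is "scene" or "top"; returns a dict with "image" (384x512x3 uint8, red, green, blue), "fovy" (degrees; the focal length in pixels is half the picture's height over the tangent of half this angle, whatever the lens; pixels are square), "cx", "cy" (the principal point, pixels), "extrinsics" (4x4, takes a point from camera to world coordinates). Camera axes: x right, y up, looking along -z (the intrinsics and any distortion apply to the point x, -y, -z); pixel columns grow to the right and rows downward; lengths in m; the calibration is good to about 2 mm. A picture is of the moment at which its call begins. There is no depth.
- ctrl.sign_off(): hands the job in; it is judged then, once.
The state is a dict: "time": time; "qpos": joint angles; "dq": joint speeds; "joint_efforts": joint torques, N m; "eef_pos": TCP position; "tcp_rot": TCP orientation; "contact_force": force on the tool from outside, world axes, zero at the start; "wrist_torque": the same for the moment, N m; "opening": opening from 0.0 (shut) to 1.0 (fully open); "finger_force": force on a finger pad.
Only numpy, scipy, OpenCV 4.12 (cv2) and the standard library are available. Lean on these libraries where they do the work, as an engineer would, in place of code of your own. Each camera call takes 0.05 s, during which the arm holds its last target. There are 200 camera calls.

TASK

Make up the two grafting kits from the stock on the bench. The square three-bay tray gets the sharpening stone, the pair of small dishes and the tall brown bottle; the oblong two-bay tray gets the squat jar and the bead case. Put each thing in a bay that it fits, one to a bay, upright and flat on the tray's floor, and leave the wide flat dish where it is.

Things in the scene. Friction and masses are not known exactly. Their poses are not given: they have to be found in the camera images.
- square_tray: Square shallow white kit tray with THREE bays, fixed to the bench; outside 150 (its x) x 144 (its y) mm, rim and partitions 12 mm high above the bench, floor 4 mm thick. Origin: centre of its underside, on the bench; z up. Bays (inside sizes x by y, centre in the tray's frame): long bay 60 x 138 mm at (-42, 0) mm; large bay 80 x 80 mm at (+32, +29) mm; narrow bay 80 x 54 mm at (+32, -42) mm. Turned up to 26 degrees either way.
- oblong_tray: Oblong shallow white kit tray with TWO bays, fixed to the bench; outside 68 (its x) x 160 (its y) mm, rim and partition 12 mm high above the bench, floor 4 mm thick. Origin: centre of its underside, on the bench; z up. Bays (inside sizes x by y, centre in the tray's frame): longer bay 62 x 86 mm at (0, +34) mm; shorter bay 62 x 64 mm at (0, -45) mm. Turned up to 26 degrees either way.
- bottle_mid (a point): Tall brown bottle with white screw cap, standing: 36 mm diameter up to 48 mm height, cap 25 mm diameter, 70 mm tall in all. Point: on its axis, half-way up (35 mm above its foot); z up.
- jar_mid (a point): Short squat white jar with screw lid, standing: 44 mm diameter (42 mm below the lid), 44 mm tall. Point: on its axis, half-way up (22 mm above its foot); z up.
- dish_pair_mid (a point): Pair of small straw-coloured round lidded dishes, one on the other and fixed together as one piece: 56 mm diameter, 30 mm tall. Point: on the axis, half-way up (15 mm); z up.
- stone_mid (a point): Red-brown rectangular sharpening stone lying flat: 100 (its x) x 36 (its y) x 26 (z) mm. Point: its centre, 13 mm above its underside.
- bead_case_mid (a point): Small grey plastic bead case with dark lid seam and a steel catch, lying flat: 60 (its x) x 40 (its y) x 30 (z) mm, shut. Point: its centre, 15 mm above its underside.
- large_dish_mid (a point): Bystander among the stock: one wide flat straw-coloured lidded dish, 80 mm diameter, only 15 mm tall. It stays where it is. Point: on its axis, half-way up.
Mind the look-alikes: they are no part of the job. What is shaped like the part that bears bead_case_mid but green or purple is not meant. Leave any green look-alike of the part that bears jar_mid alone.

How it is judged:
By the outcome, as a careful person would: the job done as asked, in the order asked, and still so for the second after the job is handed in, with the robot touching nothing.
It also fails if it takes over 120 s, if anything falls off the work surface, if the arm or the gripper's body presses on something with over 40 N, if the wrist force passes 120 N, or if a joint passes its speed limit or range.

## Working session

There is one attempt and no reset: what is moved stays moved. The work goes in short steps, Python scripts to look and compute and a tool call to move; the robot and the scene stay as the last step left them, time stands still between calls to the robot, and variables do not carry over. Pictures are saved under pics/ and viewed, at most 14 in all, crops included, and the job is handed in when it is done.

Besides the shell and the picture viewer there is one more tool, called as a command line: name --argument value ..., lists and objects as JSON in quotes. send_rows: Moves the arm, as the interface text tells. Its arguments: {"type":"object","properties":{"moves":{"type":"string"},"newtons":{"type":"number"}},"required":["moves"]}

```bash
mkdir -p pics; ls
python3 - <<'E'
from plant import ctrl
import cv2,json,numpy as np
for n in("top","scene"):
    c=ctrl.read_camera(n); cv2.imwrite(f"pics/{n}0.png",cv2.resize(c["image"][...,::-1],(800,600),interpolation=cv2.INTER_CUBIC))
    print({k:v for k,v in c.items() if k!="image"})
print(ctrl.get_state(), ctrl.finger_overhang,[a for a in dir(ctrl) if a[0]!='_'])
E
```

```text
pics
{'fovy': 46.31469027836001, 'cx': 251.4075621971399, 'cy': 189.06934145612115, 'extrinsics': array([[ 0.0102525 ,  0.98751295, -0.15720388,  0.38152074],
       [-0.99990732,  0.00871637, -0.01045788, -0.01083495],
       [-0.00895705,  0.15729653,  0.9875108 ,  1.0089664 ],
       [ 0.        ,  0.        ,  0.        ,  1.        ]])}
{'fovy': 43.716786555770504, 'cx': 256.5866250373988, 'cy': 186.37316686864258, 'extrinsics': array([[ 0.72447808, -0.37064124,  0.58116828,  1.24038115],
       [ 0.68923016,  0.37770574, -0.61830426, -0.75724984],
       [ 0.00965846,  0.8485066 ,  0.52909665,  0.68457357],
       [ 0.        ,  0.        ,  0.        ,  1.        ]])}
{'time': 0.1, 'qpos': array([-1.29700001e+00,  2.87170654e-01,  1.57807912e+00, -6.84039617e-06,
        1.27861500e+00, -1.50026359e-01]), 'dq': array([-0.00072542, -0.00012092, -0.00355939,  0.00116129,  0.00062287,
       -0.00101724]), 'joint_efforts': array([ 9.31345785e-04, -4.07294726e+01, -2.93697506e+01, -1.53643218e-04,
        3.45520319e-03,  7.48897861e-06]), 'eef_pos': array([ 0.27744106, -0.6147023 ,  0.24399681]), 'tcp_rot': array([ 9.77629852e-01,  2.10329697e-01, -7.35280234e-05, -1.13368257e-03]), 'contact_force': array([ 0.59460688, -0.2377682 , -0.26676272]), 'wrist_torque': array([-0.04822993,  0.0189715 ,  0.00871713]), 'finger_force': 0.0, 'opening': 0.9986365374988373} 0.014 ['Unreachable', 'finger_overhang', 'get_state', 'read_camera', 'sign_off']
```

View pics/top0.png

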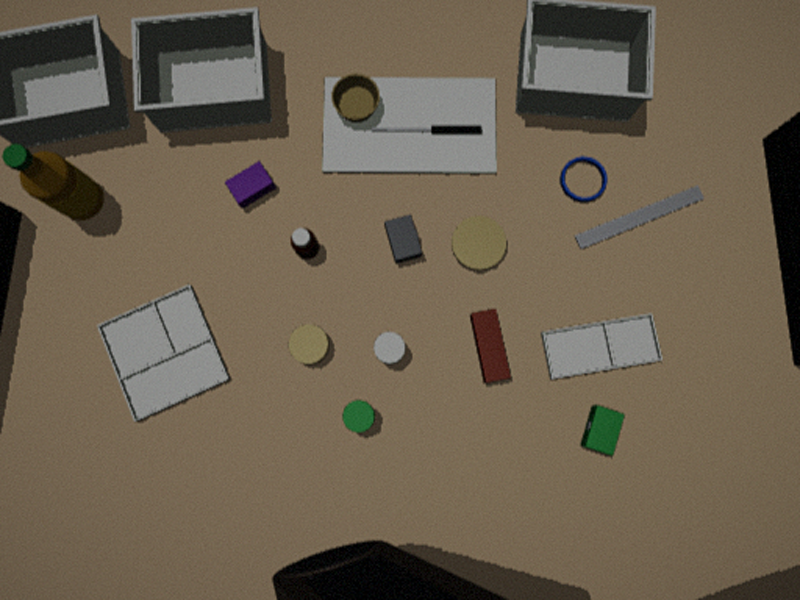

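View pics/scene0.png

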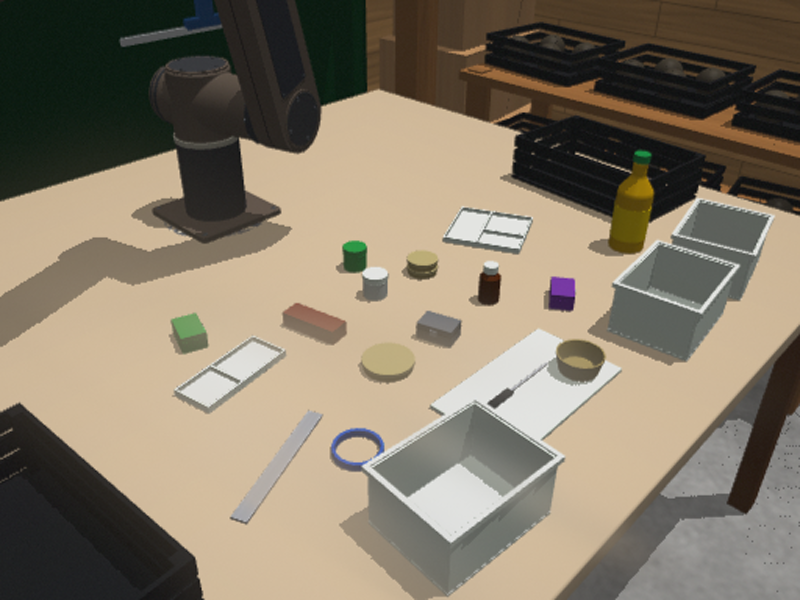

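The top view (800x600) shows the square tray near (163,352), the oblong tray near (601,347), stone (491,346), dish pair (309,344), bottle (305,242), jar (390,348), bead case (404,239) and wide dish (480,243). The look-alikes are the green case, the purple case and the green jar. Next I'll take enlarged crops to measure from.

```bash
cat > h.py <<'E'
import numpy as np,cv2
from plant import ctrl
from scipy.spatial.transform import Rotation as R
def cam(n):
    c=ctrl.read_camera(n); c["f"]=c["image"].shape[0]/2/np.tan(np.radians(c["fovy"]/2)); return c
def unproj(c,uv,z):
    uv=np.atleast_2d(uv).astype(float); E=c["extrinsics"]
    d=np.c_[(uv[:,0]-c["cx"])/c["f"],-(uv[:,1]-c["cy"])/c["f"],-np.ones(len(uv))]@E[:3,:3].T
    return E[:3,3]+d*((z-E[2,3])/d[:,2])[:,None]
def proj(c,P):
    E=c["extrinsics"]; p=(np.atleast_2d(P)-E[:3,3])@E[:3,:3]
    return np.c_[c["cx"]-c["f"]*p[:,0]/p[:,2],c["cy"]+c["f"]*p[:,1]/p[:,2]]
def crop(c,x,y,w,h,s,name):
    im=cv2.resize(c["image"][y:y+h,x:x+w,::-1],(w*s,h*s),interpolation=cv2.INTER_CUBIC)
    cv2.imwrite("pics/"+name,cv2.convertScaleAbs(im,alpha=1.6))
E
python3 - <<'E'
from h import *
c=cam("top")
crop(c,60,135,200,150,4,"c1.png"); crop(c,240,135,200,150,4,"c2.png")
E
```

```text
(no output)
```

View pics/c1.png

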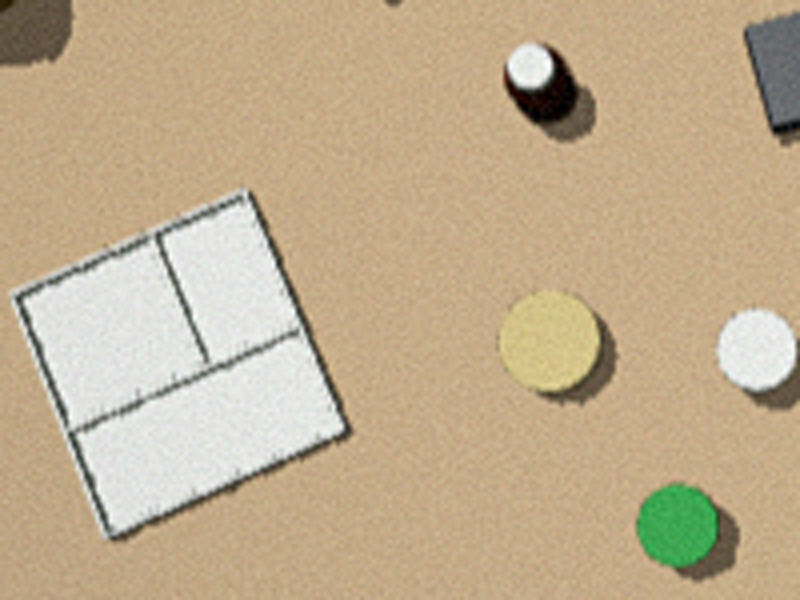

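View pics/c2.png

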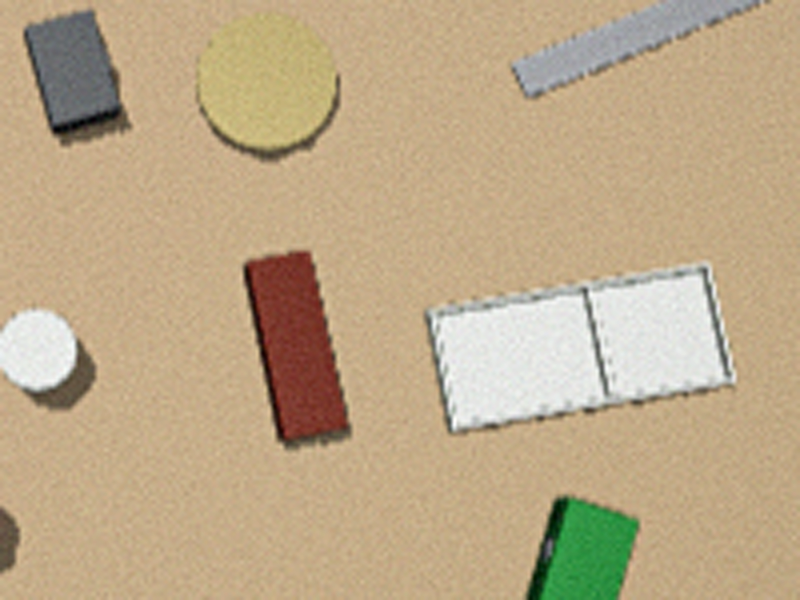

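The c1 crop shows the square tray corners at (246,191), (13,296), (110,538), (350,431), bottle cap (531,66), pair (550,341) and jar (757,350). The c2 crop shows the case, stone and oblong tray corners. I'll fit the known shapes to these and overlay them on the scene view as a cross-check.

```bash
cat > fit.py <<'E'
from h import *
import json
def rect(c,px,off,z,sx,sy):  # px corners in order (+x+y),(+x-y),(-x-y),(-x+y)
    P=unproj(c,(np.array(px)+.5)/4-.5+off,z)[:,:2]
    M=np.array([[1,1],[1,-1],[-1,-1],[-1,1]])*[sx/2,sy/2]
    m=P.mean(0); A=M.T@(P-m); a=np.arctan2(A[0,1]-A[1,0],A[0,0]+A[1,1])
    r=np.array([[np.cos(a),-np.sin(a)],[np.sin(a),np.cos(a)]]); 
    L=np.linalg.norm(np.roll(P,-1,0)-P,axis=1)
    print("sides",np.round(L*1e3,1),"res",np.round(np.abs(P-m-M@r.T).max()*1e3,1)); return [*m,a]
E
python3 - <<'E'
from fit import *
c=cam("top"); s=cam("scene")
o1=[60,135];o2=[240,135];D={}
D["sq"]=rect(c,[(13,296),(246,191),(350,431),(110,538)],o1,.012,.15,.144)
D["ob"]=rect(c,[(428,312),(710,264),(734,382),(452,431)],o2,.012,.068,.160)
D["stone"]=rect(c,[(247,263),(311,252),(347,428),(284,440)],o2,.026,.1,.036)
D["case"]=rect(c,[(25,28),(93,12),(120,110),(52,125)],o2,.03,.06,.04)
for k,px,o,z in(("dish",(550,341),o1,.03),("bottle",(531,66),o1,.07),("jar",(757,350),o1,.044),("big",(267,81),o2,.015)):
    D[k]=[*unproj(c,(np.array(px)+.5)/4-.5+o,z)[0,:2]]
for k,v in D.items(): print(k,np.round(v,4))
json.dump(D,open("D.json","w"))
im=[cv2.resize(cv2.convertScaleAbs(q["image"][...,::-1],alpha=1.3),None,fx=3,fy=3,interpolation=cv2.INTER_CUBIC) for q in(c,s)]
def line(P,col=(255,0,255)):
    for i,q in zip(im,(c,s)): cv2.polylines(i,[np.round((proj(q,P)+.5)*3*8).astype(int)],True,col,1,cv2.LINE_AA,3)
def box(p,sx,sy,z):
    x,y,a=p; M=np.array([[1,1],[1,-1],[-1,-1],[-1,1]])*[sx/2,sy/2]; r=np.array([[np.cos(a),-np.sin(a)],[np.sin(a),np.cos(a)]])
    line(np.c_[M@r.T+[x,y],np.full(4,z)])
def circ(p,r,z):
    t=np.linspace(0,2*np.pi,40); line(np.c_[p[0]+r*np.cos(t),p[1]+r*np.sin(t),np.full(40,z)])
box(D["sq"],.15,.144,.012);box(D["ob"],.068,.16,.012)
box(D["stone"],.1,.036,.026);box(D["stone"],.1,.036,0);box(D["case"],.06,.04,.03);box(D["case"],.06,.04,0)
circ(D["dish"],.028,.03);circ(D["dish"],.028,.0);circ(D["bottle"],.0125,.07);circ(D["bottle"],.018,0);circ(D["jar"],.022,.044);circ(D["jar"],.021,0);circ(D["big"],.04,.015)
cv2.imwrite("pics/ov_s.png",im[1][340:790,290:1090]);
E
```

```text
sides [141.4 149.2 142.3 147.3] res 2.1
sides [160.2  66.4 158.7  66.7] res 1.2
sides [35.9 98.1 34.9 98.7] res 1.0
sides [39.3 58.3 38.8 57.7] res 1.8
sq [0.4558 0.326  0.4443]
ob [ 0.4704 -0.2971  0.1768]
stone [ 0.4686 -0.138   0.1921]
case [ 0.622  -0.0138  0.2611]
dish [0.4681 0.1175]
bottle [0.6125 0.1269]
jar [0.4631 0.0041]
big [ 0.6194 -0.1241]
```

View pics/ov_s.png

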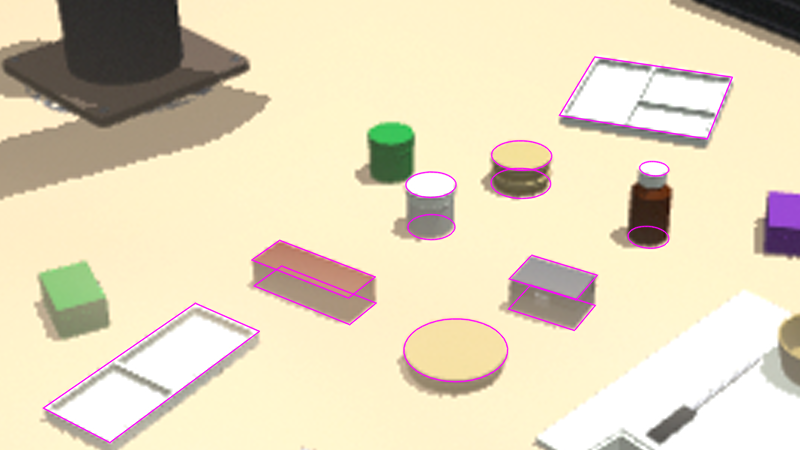

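The overlay agrees with the scene view within about 1–2 mm for all parts, so these poses are good enough. The lens appears negligible. Next I'll write the planning helper.

```bash
cat > plan.py <<'E'
from h import *
import json,sys
D=json.load(open("D.json"))
def bay(t,dx,dy):
    x,y,a=D[t]; return x+np.cos(a)*dx-np.sin(a)*dy, y+np.sin(a)*dx+np.cos(a)*dy
def plan(x,y,z,psi):
    s=ctrl.get_state(); T=R.from_quat(s["tcp_rot"]); G=R.from_euler("z",psi)*R.from_euler("x",np.pi)
    sh=T.inv().apply(np.array([x,y,z])-s["eef_pos"])/.2; tu=(T.inv()*G).as_rotvec()/(2*np.pi)
    print("t%.2f pos"%s["time"],np.round(s["eef_pos"],4),"open %.3f F"%s["opening"],np.round(s["contact_force"],1))
    print(" ".join("%.3f"%v for v in [*tu,*sh])," n>=%d"%np.ceil(np.linalg.norm(sh)*200/62.5))
if __name__=="__main__": plan(*[eval(a) for a in sys.argv[1:5]])
E
sed -i 's/^sq$//' plan.py; python3 plan.py 'D["stone"][0]' 'D["stone"][1]' .12 'D["stone"][2]'
```

```text
t0.25 pos [ 0.2775 -0.615   0.2447] open 1.001 F [0.6 0.1 0.2]
-0.000 -0.000 0.037 1.852 -1.780 0.626  n>=9
```

send_rows --moves "0 0 0 0.93 -0.89 0.2 1;0 0 0 0.93 -0.89 0.2 1;0 0 0 0.93 -0.89 0.2 1;0 0 0 0.93 -0.89 0.2 1;0 0 0 0.93 -0.89 0.2 1;0 0 0 0.93 -0.89 0.2 1" --newtons 40

```text
time: 1.0
eef_pos: [0.3742, -0.3764, 0.2056]
tcp_rot: [0.977, 0.211, -0.0, 0.0]
contact_force: [0.1, 0.2, 1.0]
opening: 1.0
finger_force: 0.0
```

```bash
python3 plan.py 'D["stone"][0]' 'D["stone"][1]' .09 'D["stone"][2]'
```

```text
t1.00 pos [ 0.3742 -0.3764  0.2056] open 1.000 F [0.1 0.2 1. ]
0.000 0.000 0.037 0.922 -0.892 0.577  n>=5
```

send_rows --moves "0 0 0.037 0.922 -0.892 0.577 1;0 0 0.037 0.922 -0.892 0.577 1;0 0 0.037 0.922 -0.892 0.577 1;0 0 0.037 0.922 -0.892 0.577 1;0 0 0.037 0.922 -0.892 0.577 1;0 0 0.037 0.922 -0.892 0.577 1;0 0 0.037 0.922 -0.892 0.577 1;0 0 0.037 0.922 -0.892 0.577 1"

```text
time: 2.0
eef_pos: [0.4692, -0.14, 0.0909]
tcp_rot: [0.996, 0.094, 0.001, 0.001]
contact_force: [-0.4, -0.7, -0.1]
opening: 0.999
finger_force: 0.0
```

```bash
python3 plan.py 'D["stone"][0]' 'D["stone"][1]' .022 'D["stone"][2]'
```

```text
t2.00 pos [ 0.4692 -0.14    0.0909] open 0.999 F [-0.4 -0.7 -0.1]
0.000 -0.000 -0.000 -0.002 -0.011 0.345  n>=2
```

send_rows --moves "0 0 0 -0.002 -0.01 0.2 1;0 0 0 -0.002 -0.01 0.345 1;0 0 0 -0.002 -0.01 0.345 1;0 0 0 -0.002 -0.01 0.345 -1;0 0 0 -0.002 -0.01 0.345 -1;0 0 0 -0.002 -0.01 0.345 -1;0 0 0 -0.002 -0.01 0.345 -1;0 0 0 -0.002 -0.01 0.345 -1;0 0 0 -0.002 -0.01 0.345 -1"

```text
time: 3.12
eef_pos: [0.4691, -0.1368, 0.0224]
tcp_rot: [0.995, 0.096, 0.001, 0.001]
contact_force: [-0.5, -0.4, 6.4]
opening: 0.411
finger_force: 43.0
```

```bash
python3 plan.py 'D["stone"][0]' 'D["stone"][1]' .14 'D["stone"][2]'
```

```text
t3.12 pos [ 0.4691 -0.1368  0.0224] open 0.411 F [-0.5 -0.4  6.4]
0.000 -0.000 -0.000 -0.002 0.006 -0.588  n>=2
```

send_rows --moves "0 0 0 0 0 -0.1 -1;0 0 0 0 0 -0.35 -1;0 0 0 0 0 -0.6 -1;0 0 0 0 0 -0.6 -1"

```text
time: 3.62
eef_pos: [0.4705, -0.1374, 0.1454]
tcp_rot: [0.995, 0.096, 0.004, 0.003]
contact_force: [-0.5, 0.2, -2.0]
opening: 0.408
finger_force: 42.1
```

```bash
python3 plan.py 'bay("sq",-.045,0)[0]' 'bay("sq",-.045,0)[1]' .14 'D["sq"][2]+np.pi/2'
```

```text
t3.62 pos [ 0.4705 -0.1374  0.1454] open 0.408 F [-0.5  0.2 -2. ]
0.002 0.000 -0.290 0.151 -2.232 0.015  n>=8
```

send_rows --moves "0 0 -0.06 0.1 -0.4 0 -1;0 0 -0.145 0.1 -0.95 0 -1;0 0 -0.145 0.1 -0.95 0 -1;0 0 -0.145 0.1 -0.95 0 -1;0 0 -0.145 0.1 -0.95 0 -1;0 0 -0.145 0.1 -0.95 0 -1"

```text
time: 4.38
eef_pos: [0.45, 0.0546, 0.139]
tcp_rot: [0.852, 0.523, -0.001, -0.001]
contact_force: [-0.2, 0.3, -1.9]
opening: 0.406
finger_force: 42.1
```

```bash
python3 plan.py 'bay("sq",-.045,0)[0]' 'bay("sq",-.045,0)[1]' .14 'D["sq"][2]+np.pi/2'
```

```text
t4.38 pos [0.45   0.0546 0.139 ] open 0.406 F [-0.2  0.3 -1.9]
-0.001 -0.000 -0.145 1.045 -0.726 -0.004  n>=5
```

send_rows --moves "0 0 -0.145 1 -0.7 0 -1;0 0 -0.145 1 -0.7 0 -1;0 0 -0.145 1 -0.7 0 -1;0 0 -0.145 1 -0.7 0 -1;0 0 -0.145 1 -0.7 0 -1;0 0 -0.145 1 -0.7 0 -1;0 0 -0.145 1 -0.7 0 -1"

```text
time: 5.25
eef_pos: [0.4166, 0.295, 0.1402]
tcp_rot: [0.537, 0.844, -0.001, -0.0]
contact_force: [-0.4, -0.0, -1.8]
opening: 0.412
finger_force: 42.1
```

```bash
python3 plan.py 'bay("sq",-.045,0)[0]' 'bay("sq",-.045,0)[1]' .045 'D["sq"][2]+np.pi/2'
```

```text
t5.25 pos [0.4166 0.295  0.1402] open 0.412 F [-0.4 -0.  -1.8]
-0.000 0.000 -0.001 0.056 0.019 0.476  n>=2
```

send_rows --moves "0 0 -0.001 0.056 0.019 0.1 -1;0 0 -0.001 0.056 0.019 0.35 -1;0 0 -0.001 0.056 0.019 0.476 -1;0 0 -0.001 0.056 0.019 0.476 -1;0 0 -0.001 0.056 0.019 0.476 -1"

```text
time: 5.88
eef_pos: [0.4166, 0.3075, 0.0469]
tcp_rot: [0.533, 0.846, 0.001, 0.001]
contact_force: [1.0, 0.3, -1.0]
opening: 0.406
finger_force: 42.0
```

```bash
python3 plan.py 'bay("sq",-.045,0)[0]' 'bay("sq",-.045,0)[1]' .0265 'D["sq"][2]+np.pi/2'
python3 - <<'E'
from h import *
c=cam("top"); s=cam("scene")
crop(c,60,170,150,110,5,"p1.png")
E
```

```text
t5.88 pos [0.4166 0.3075 0.0469] open 0.406 F [ 1.   0.3 -1. ]
0.000 -0.000 0.000 -0.001 -0.009 0.102  n>=1
```

View pics/p1.png

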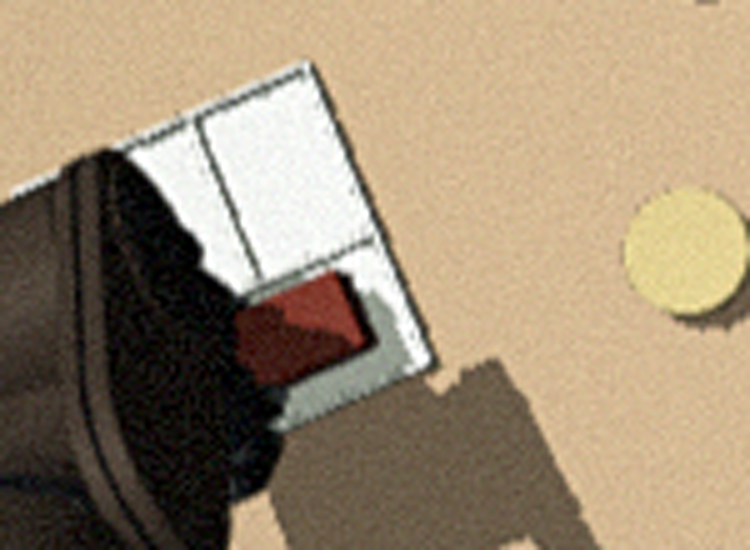

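The stone's end is at (340,310), parallel to and inside the long bay. I'll lower it and release.

send_rows --moves "0 0 0 0 -0.005 0.05 -1;0 0 0 0 -0.005 0.1 -1;0 0 0 0 -0.005 0.103 -1;0 0 0 0 -0.005 0.103 -1;0 0 0 0 -0.005 0.103 0.25;0 0 0 0 -0.005 0.103 0.25;0 0 0 0 -0.005 0.103 0.25;0 0 0 0 -0.005 -0.1 0.25;0 0 0 0 -0.005 -0.4 0.25;0 0 0 0 -0.005 -0.5 1;0 0 0 0 -0.005 -0.5 1"

```text
time: 7.35
eef_pos: [0.4158, 0.3078, 0.1478]
tcp_rot: [0.532, 0.847, 0.002, 0.001]
contact_force: [-1.1, -0.5, -0.7]
opening: 0.993
finger_force: 0.0
```

```bash
python3 plan.py 'D["dish"][0]' 'D["dish"][1]' .1 'D["sq"][2]'
```

```text
t7.35 pos [0.4158 0.3078 0.1478] open 0.993 F [-1.1 -0.5 -0.7]
0.001 -0.001 0.251 -0.970 -0.178 0.238  n>=4
```

send_rows --moves "0 0 0.25 -0.97 -0.178 0.05 1;0 0 0.25 -0.97 -0.178 0.1 1;0 0 0.25 -0.97 -0.178 0.238 1;0 0 0.25 -0.97 -0.178 0.238 1;0 0 0.25 -0.97 -0.178 0.238 1;0 0 0.25 -0.97 -0.178 0.238 1;0 0 0.25 -0.97 -0.178 0.238 1;0 0 0.25 -0.97 -0.178 0.238 1;0 0 0.25 -0.97 -0.178 0.238 1;0 0 0.25 -0.97 -0.178 0.238 1;0 0 0.25 -0.97 -0.178 0.238 1"

```text
time: 8.72
eef_pos: [0.4658, 0.1169, 0.097]
tcp_rot: [0.975, 0.223, -0.001, -0.0]
contact_force: [-0.4, 0.4, -0.6]
opening: 0.999
finger_force: 0.0
```

```bash
python3 plan.py 'D["dish"][0]' 'D["dish"][1]' .0225 'D["sq"][2]'
python3 - <<'E'
from h import *
c=cam("top")
crop(c,60,170,150,110,5,"p2.png")
E
```

```text
t8.72 pos [0.4658 0.1169 0.097 ] open 0.999 F [-0.4  0.4 -0.6]
-0.000 0.000 0.001 0.012 0.002 0.372  n>=2
```

View pics/p2.png

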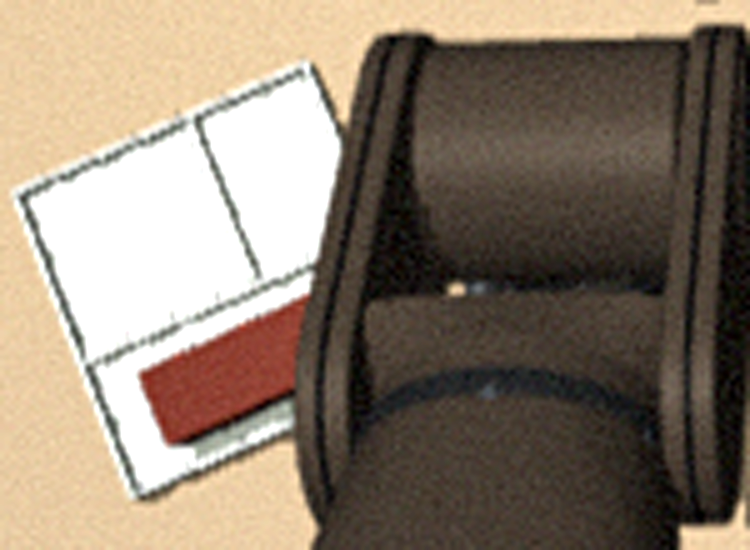

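The stone lies inside the long bay, with its left end at (155,408) clear of both rims. Next is the dish pair.

send_rows --moves "0 0 0 0.012 0.002 0.2 1;0 0 0 0.012 0.002 0.372 1;0 0 0 0.012 0.002 0.372 1;0 0 0 0.012 0.002 0.372 1;0 0 0 0.012 0.002 0.372 -1;0 0 0 0.012 0.002 0.372 -1;0 0 0 0.012 0.002 0.372 -1;0 0 0 0.012 0.002 0.372 -1;0 0 0 0.012 0.002 0.372 -1"

```text
time: 9.9
eef_pos: [0.4702, 0.1178, 0.0257]
tcp_rot: [0.975, 0.223, 0.001, 0.0]
contact_force: [-1.6, 0.8, 4.9]
opening: 0.632
finger_force: 40.8
```

send_rows --moves "0 0 0 0 0 -0.1 -1;0 0 0 0 0 -0.35 -1;0 0 0 0 0 -0.55 -1;0 0 0 0 0 -0.55 -1"

```text
time: 10.4
eef_pos: [0.4719, 0.1178, 0.1383]
tcp_rot: [0.975, 0.223, 0.005, 0.001]
contact_force: [0.3, -0.1, -1.2]
opening: 0.629
finger_force: 42.4
```

```bash
python3 plan.py 'bay("sq",.032,.029)[0]' 'bay("sq",.032,.029)[1]' .1 'D["sq"][2]'
```

```text
t10.40 pos [0.4719 0.1178 0.1383] open 0.629 F [ 0.3 -0.1 -1.2]
0.001 -0.001 0.001 0.538 -1.118 0.192  n>=5
```

send_rows --moves "0 0 0 0.4 -0.9 0 -1;0 0 0 0.4 -0.9 0 -1;0 0 0 0.4 -0.9 0 -1;0 0 0 0.4 -0.9 0 -1;0 0 0 0.4 -0.9 0 -1"

```text
time: 11.02
eef_pos: [0.462, 0.3144, 0.1324]
tcp_rot: [0.975, 0.223, -0.001, 0.0]
contact_force: [0.5, -0.3, -1.2]
opening: 0.631
finger_force: 42.6
```

```bash
python3 plan.py 'bay("sq",.032,.029)[0]' 'bay("sq",.032,.029)[1]' .055 'D["sq"][2]'
```

```text
t11.03 pos [0.462  0.3144 0.1324] open 0.631 F [ 0.5 -0.3 -1.2]
0.000 0.000 0.001 0.159 -0.210 0.387  n>=2
```

send_rows --moves "0 0 0 0.159 -0.21 0.1 -1;0 0 0 0.159 -0.21 0.3 -1;0 0 0 0.159 -0.21 0.387 -1;0 0 0 0.159 -0.21 0.387 -1;0 0 0 0.159 -0.21 0.387 -1"

```text
time: 11.65
eef_pos: [0.4744, 0.3657, 0.0577]
tcp_rot: [0.975, 0.222, 0.001, -0.0]
contact_force: [0.6, 0.2, -0.0]
opening: 0.632
finger_force: 42.6
```

```bash
python3 plan.py 'bay("sq",.032,.029)[0]' 'bay("sq",.032,.029)[1]' .030 'D["sq"][2]';python3 - <<'E'
from h import *
c=cam("top");s=cam("scene")
im=[cv2.resize(c["image"][160:280,40:200],(400,300),interpolation=cv2.INTER_CUBIC),cv2.resize(s["image"][100:220,240:400],(400,300),interpolation=cv2.INTER_CUBIC)]
cv2.imwrite("pics/p3.png",cv2.convertScaleAbs(np.hstack(im)[...,::-1],alpha=1.3))
E
```

```text
t11.65 pos [0.4744 0.3657 0.0577] open 0.632 F [ 0.6  0.2 -0. ]
-0.000 -0.000 0.001 -0.010 -0.006 0.138  n>=1
```

View pics/p3.png

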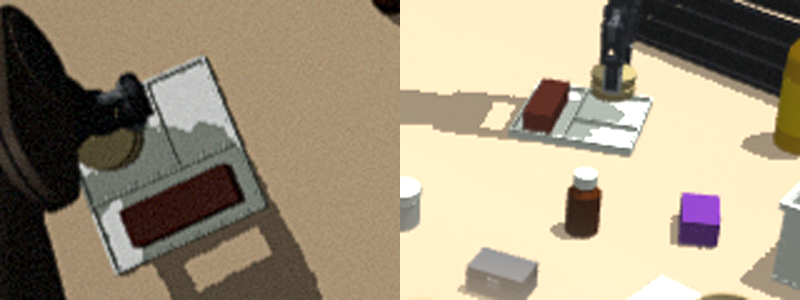

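In the top half of the picture the pair sits over the large bay at (110,145), level. The scene half shows the stone flat in its bay. I'll lower and release.

send_rows --moves "0 0 0 -0.01 -0.006 0.07 -1;0 0 0 -0.01 -0.006 0.138 -1;0 0 0 -0.01 -0.006 0.141 -1;0 0 0 -0.01 -0.006 0.141 -1;0 0 0 -0.01 -0.006 0.141 0.65;0 0 0 -0.01 -0.006 0.141 0.65;0 0 0 -0.01 -0.006 0.141 0.65;0 0 0 -0.01 -0.006 -0.1 0.65;0 0 0 -0.01 -0.006 -0.4 1;0 0 0 -0.01 -0.006 -0.5 1;0 0 0 -0.01 -0.006 -0.5 1"

```text
time: 13.12
eef_pos: [0.4719, 0.3668, 0.1581]
tcp_rot: [0.975, 0.223, 0.002, -0.001]
contact_force: [-0.1, 0.4, -1.5]
opening: 1.002
finger_force: 0.0
```

```bash
python3 plan.py 'D["bottle"][0]' 'D["bottle"][1]' .15 'D["sq"][2]+np.pi/2'
```

```text
t13.12 pos [0.4719 0.3668 0.1581] open 1.002 F [-0.1  0.4 -1.5]
0.000 -0.001 -0.249 0.113 1.386 0.041  n>=5
```

send_rows --moves "0 0 -0.249 0.11 0.98 0 1;0 0 -0.249 0.11 0.98 0 1;0 0 -0.249 0.11 0.98 0 1;0 0 -0.249 0.11 0.98 0 1;0 0 -0.249 0.11 0.98 0 1;0 0 -0.249 0.11 0.98 0 1;0 0 -0.249 0.11 0.98 0 1;0 0 -0.249 0.11 0.98 0 1;0 0 -0.249 0.11 0.98 0 1;0 0 -0.249 0.11 0.98 0 1"

```text
time: 14.38
eef_pos: [0.5743, 0.199, 0.1532]
tcp_rot: [0.535, 0.845, -0.002, -0.002]
contact_force: [0.1, -0.1, -0.8]
opening: 1.001
finger_force: 0.0
```

```bash
python3 plan.py 'D["bottle"][0]' 'D["bottle"][1]' .12 'D["sq"][2]+np.pi/2'
python3 - <<'E'
from h import *
c=cam("top"); crop(c,60,135,160,120,5,"p4.png")
E
```

```text
t14.38 pos [0.5743 0.199  0.1532] open 1.001 F [ 0.1 -0.1 -0.8]
-0.001 -0.000 -0.000 -0.408 0.019 0.165  n>=2
```

View pics/p4.png

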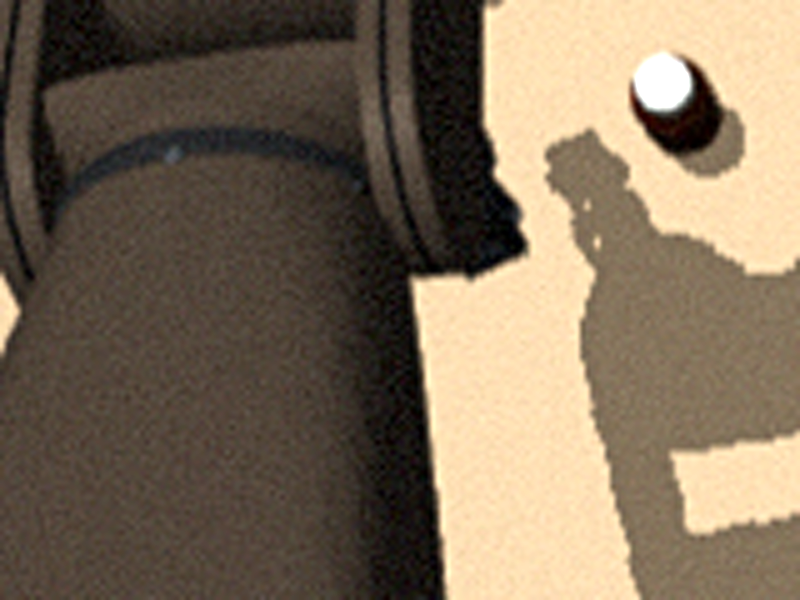

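The arm hides the tray, and the bottle cap is unmoved at (663,82). I'll go to the bottle.

send_rows --moves "0 0 0 -0.408 0.019 0 1;0 0 0 -0.408 0.019 0.165 1;0 0 0 -0.408 0.019 0.165 1;0 0 0 -0.408 0.019 0.165 1;0 0 0 -0.408 0.019 0.165 1"

```text
time: 15.05
eef_pos: [0.6145, 0.1281, 0.1244]
tcp_rot: [0.534, 0.845, 0.001, 0.001]
contact_force: [-0.4, 0.6, -0.8]
opening: 1.004
finger_force: 0.0
```

```bash
python3 plan.py 'D["bottle"][0]' 'D["bottle"][1]' .03 'D["sq"][2]+np.pi/2'
```

```text
t15.05 pos [0.6145 0.1281 0.1244] open 1.004 F [-0.4  0.6 -0.8]
0.000 0.000 -0.000 -0.001 -0.013 0.472  n>=2
```

send_rows --moves "0 0 0 -0.001 -0.013 0.15 1;0 0 0 -0.001 -0.013 0.35 1;0 0 0 -0.001 -0.013 0.472 1;0 0 0 -0.001 -0.013 0.472 1;0 0 0 -0.001 -0.013 0.472 -1;0 0 0 -0.001 -0.013 0.472 -1;0 0 0 -0.001 -0.013 0.472 -1;0 0 0 -0.001 -0.013 0.472 -1;0 0 0 -0.001 -0.013 0.472 -1;0 0 0 -0.001 -0.013 0.472 -1"

```text
time: 16.3
eef_pos: [0.6132, 0.126, 0.0308]
tcp_rot: [0.535, 0.845, 0.001, 0.001]
contact_force: [-0.8, 0.8, 5.5]
opening: 0.409
finger_force: 40.4
```

send_rows --moves "0 0 0 0 0 -0.1 -1;0 0 0 0 0 -0.35 -1;0 0 0 0 0 -0.6 -1;0 0 0 0 0 -0.6 -1"

```text
time: 16.8
eef_pos: [0.6155, 0.1261, 0.156]
tcp_rot: [0.535, 0.845, 0.003, 0.005]
contact_force: [1.0, 0.2, -0.3]
opening: 0.407
finger_force: 40.1
```

```bash
python3 plan.py 'bay("sq",.032,-.043)[0]' 'bay("sq",.032,-.043)[1]' .13 'D["sq"][2]+np.pi/2'
```

```text
t16.80 pos [0.6155 0.1261 0.156 ] open 0.407 F [ 1.   0.2 -0.3]
0.002 0.001 -0.000 1.031 -0.135 0.124  n>=4
```

send_rows --moves "0.001 0 0 0.99 -0.13 0 -1;0.001 0 0 0.99 -0.13 0 -1;0.001 0 0 0.99 -0.13 0 -1;0.001 0 0 0.99 -0.13 0 -1;0.001 0 0 0.99 -0.13 0.2 -1;0.001 0 0 0.99 -0.13 0.35 -1;0.001 0 0 0.99 -0.13 0.35 -1;0.001 0 0 0.99 -0.13 0.35 -1"

```text
time: 17.8
eef_pos: [0.5046, 0.2933, 0.0797]
tcp_rot: [0.535, 0.845, -0.002, -0.001]
contact_force: [0.6, 0.5, -0.2]
opening: 0.413
finger_force: 40.1
```

```bash
python3 plan.py 'bay("sq",.032,-.043)[0]' 'bay("sq",.032,-.043)[1]' .0345 'D["sq"][2]+np.pi/2';python3 - <<'E'
from h import *
c=cam("top");s=cam("scene")
im=[cv2.resize(c["image"][160:280,40:200],(400,300),interpolation=cv2.INTER_CUBIC),cv2.resize(s["image"][100:190,260:380],(400,300),interpolation=cv2.INTER_CUBIC)]
cv2.imwrite("pics/p5.png",cv2.convertScaleAbs(np.hstack(im)[...,::-1],alpha=1.3))
E
```

```text
t17.80 pos [0.5046 0.2933 0.0797] open 0.413 F [ 0.6  0.5 -0.2]
-0.001 0.000 -0.000 0.037 0.011 0.226  n>=1
```

View pics/p5.png

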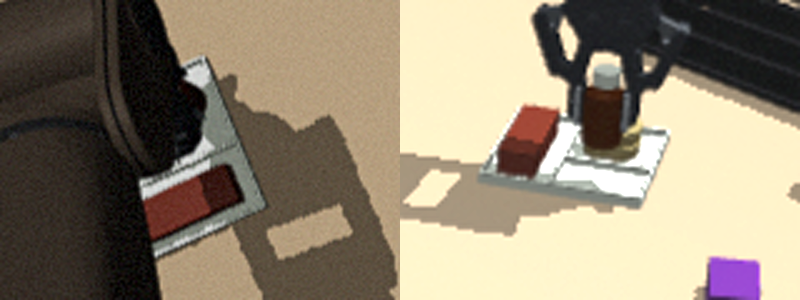

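The scene half shows the bottle upright above the narrow bay at (605,115), with the pair flat behind it. I'll lower and release.

send_rows --moves "0 0 0 0.037 0.011 0 -1;0 0 0 0.037 0.011 0.1 -1;0 0 0 0.037 0.011 0.2 -1;0 0 0 0.037 0.011 0.226 -1;0 0 0 0.037 0.011 0.226 -1;0 0 0 0.037 0.011 0.226 0.2;0 0 0 0.037 0.011 0.226 0.2;0 0 0 0.037 0.011 0.226 0.2;0 0 0 0.037 0.011 0.05 0.2;0 0 0 0.037 0.011 -0.2 0.2;0 0 0 0.037 0.011 -0.45 0.5;0 0 0 0.037 0.011 -0.45 1"

```text
time: 19.4
eef_pos: [0.5061, 0.3028, 0.1745]
tcp_rot: [0.535, 0.845, 0.002, 0.002]
contact_force: [-0.5, 0.2, 0.3]
opening: 0.934
finger_force: 0.0
```

```bash
python3 plan.py 'D["jar"][0]' 'D["jar"][1]' .15 'D["ob"][2]'
```

```text
t19.40 pos [0.5061 0.3028 0.1745] open 0.934 F [-0.5  0.2  0.3]
0.001 -0.001 0.292 -1.257 -0.835 0.120  n>=5
```

send_rows --moves "0 0 0.292 -0.95 -0.63 0 1;0 0 0.292 -0.95 -0.63 0 1;0 0 0.292 -0.95 -0.63 0 1;0 0 0.292 -0.95 -0.63 0 1;0 0 0.292 -0.95 -0.63 0 1;0 0 0.292 -0.95 -0.63 0 1;0 0 0.292 -0.95 -0.63 0 1;0 0 0.292 -0.95 -0.63 0 1;0 0 0.292 -0.95 -0.63 0 1;0 0 0.292 -0.95 -0.63 0 1;0 0 0.292 -0.95 -0.63 0 1"

```text
time: 20.78
eef_pos: [0.4698, 0.0759, 0.1683]
tcp_rot: [0.996, 0.09, -0.004, 0.001]
contact_force: [0.3, -0.4, 0.8]
opening: 1.0
finger_force: 0.0
```

```bash
python3 plan.py 'D["jar"][0]' 'D["jar"][1]' .1 'D["ob"][2]'
```

```text
t20.77 pos [0.4698 0.0759 0.1683] open 1.000 F [ 0.3 -0.4  0.8]
0.000 0.001 0.001 -0.095 0.347 0.343  n>=2
```

send_rows --moves "0 0 0 -0.095 0.347 0 1;0 0 0.001 -0.095 0.347 0.15 1;0 0 0.001 -0.095 0.347 0.343 1;0 0 0.001 -0.095 0.347 0.343 1;0 0 0.001 -0.095 0.347 0.343 1"

```text
time: 21.4
eef_pos: [0.4644, 0.0041, 0.1021]
tcp_rot: [0.996, 0.087, -0.003, 0.001]
contact_force: [1.1, -0.3, -0.3]
opening: 0.998
finger_force: 0.0
```

```bash
python3 plan.py 'D["jar"][0]' 'D["jar"][1]' .026 'D["ob"][2]'
python3 - <<'E'
from h import *
c=cam("top"); crop(c,60,170,200,112,4,"p6.png")
E
```

```text
t21.40 pos [0.4644 0.0041 0.1021] open 0.998 F [ 1.1 -0.3 -0.3]
0.000 0.001 -0.000 -0.004 -0.002 0.380  n>=2
```

View pics/p6.png

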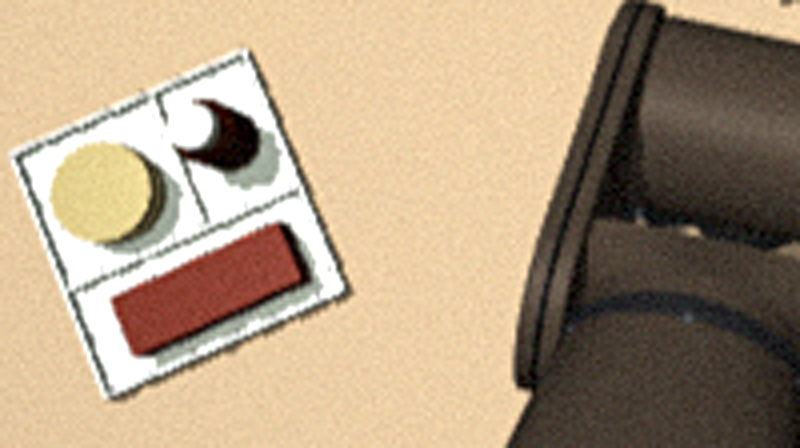

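The square kit is complete: pair (103,192) in the large bay, bottle (215,135) in the narrow bay and stone (207,290) in the long bay, all inside the rims. Next is the jar.

send_rows --moves "0 0 0 -0.004 -0.002 0.15 1;0 0 0 -0.004 -0.002 0.3 1;0 0 0 -0.004 -0.002 0.38 1;0 0 0 -0.004 -0.002 0.38 1;0 0 0 -0.004 -0.002 0.38 -1;0 0 0 -0.004 -0.002 0.38 -1;0 0 0 -0.004 -0.002 0.38 -1;0 0 0 -0.004 -0.002 0.38 -1;0 0 0 -0.004 -0.002 0.38 -1;0 0 0 -0.004 -0.002 0.38 -1"

```text
time: 22.7
eef_pos: [0.4635, 0.004, 0.0267]
tcp_rot: [0.996, 0.086, -0.002, 0.001]
contact_force: [-1.3, 1.4, 5.3]
opening: 0.501
finger_force: 40.1
```

send_rows --moves "0 0 0 0 0 -0.1 -1;0 0 0 0 0 -0.35 -1;0 0 0 0 0 -0.5 -1;0 0 0 0 0 -0.5 -1"

```text
time: 23.2
eef_pos: [0.4652, 0.0039, 0.1282]
tcp_rot: [0.996, 0.086, 0.0, 0.002]
contact_force: [0.2, 0.1, -0.8]
opening: 0.5
finger_force: 40.8
```

```bash
python3 plan.py 'bay("ob",0,-.045)[0]' 'bay("ob",0,-.045)[1]' .12 'D["ob"][2]'
```

```text
t23.20 pos [0.4652 0.0039 0.1282] open 0.500 F [ 0.2  0.1 -0.8]
0.001 -0.000 -0.001 -0.232 1.712 0.048  n>=6
```

send_rows --moves "0 0 0 -0.12 0.86 0 -1;0 0 0 -0.12 0.86 0 -1;0 0 0 -0.12 0.86 0 -1;0 0 0 -0.12 0.86 0 -1"

```text
time: 23.7
eef_pos: [0.4683, -0.1717, 0.1243]
tcp_rot: [0.996, 0.084, -0.004, 0.001]
contact_force: [-0.6, 1.3, -1.2]
opening: 0.5
finger_force: 41.0
```

send_rows --moves "0 0 0 -0.11 0.85 0 -1;0 0 0 -0.11 0.85 0 -1;0 0 0 -0.11 0.85 0 -1;0 0 0 -0.11 0.85 0 -1;0 0 0 -0.11 0.85 0 -1"

```text
time: 24.32
eef_pos: [0.4759, -0.3385, 0.1245]
tcp_rot: [0.996, 0.086, -0.004, -0.001]
contact_force: [1.1, 0.4, -0.9]
opening: 0.5
finger_force: 41.1
```

```bash
python3 plan.py 'bay("ob",0,-.045)[0]' 'bay("ob",0,-.045)[1]' .06 'D["ob"][2]'
```

```text
t24.32 pos [ 0.4759 -0.3385  0.1245] open 0.500 F [ 1.1  0.4 -0.9]
-0.000 0.001 -0.001 0.012 0.017 0.322  n>=2
```

send_rows --moves "0 0 0 0.012 0.017 0.15 -1;0 0 0 0.012 0.017 0.322 -1;0 0 0 0.012 0.017 0.322 -1;0 0 0 0.012 0.017 0.322 -1"

```text
time: 24.82
eef_pos: [0.4797, -0.3427, 0.0626]
tcp_rot: [0.996, 0.087, -0.003, 0.001]
contact_force: [-1.2, -0.5, -0.8]
opening: 0.502
finger_force: 41.1
```

```bash
python3 plan.py 'bay("ob",0,-.045)[0]' 'bay("ob",0,-.045)[1]' .0305 'D["ob"][2]';python3 - <<'E'
from h import *
c=cam("top");s=cam("scene")
im=[cv2.resize(c["image"][170:290,310:470],(400,300),interpolation=cv2.INTER_CUBIC),cv2.resize(s["image"][180:300,80:240],(400,300),interpolation=cv2.INTER_CUBIC)]
cv2.imwrite("pics/p7.png",cv2.convertScaleAbs(np.hstack(im)[...,::-1],alpha=1.3))
E
```

```text
t24.82 pos [ 0.4797 -0.3427  0.0626] open 0.502 F [-1.2 -0.5 -0.8]
0.000 0.001 -0.000 -0.005 -0.008 0.161  n>=1
```

View pics/p7.png

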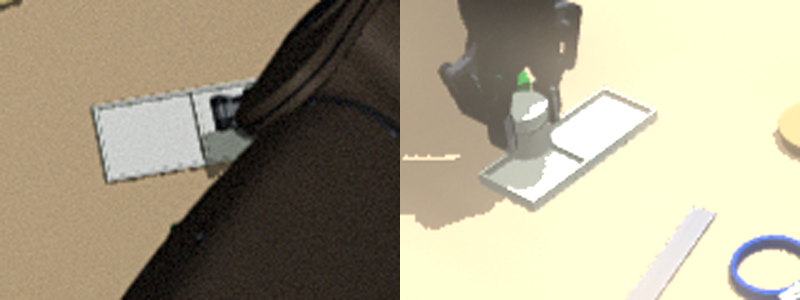

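The jar is upright above the shorter bay (scene half, (528,125)). I'll lower and release.

send_rows --moves "0 0 0 -0.005 -0.008 0.08 -1;0 0 0 -0.005 -0.008 0.155 -1;0 0 0 -0.005 -0.008 0.162 -1;0 0 0 -0.005 -0.008 0.162 -1;0 0 0 -0.005 -0.008 0.162 0.4;0 0 0 -0.005 -0.008 0.162 0.4;0 0 0 -0.005 -0.008 0.162 0.4;0 0 0 -0.005 -0.008 0 0.4;0 0 0 -0.005 -0.008 -0.25 0.4;0 0 0 -0.005 -0.008 -0.5 1;0 0 0 -0.005 -0.008 -0.5 1"

```text
time: 26.3
eef_pos: [0.4808, -0.3443, 0.1677]
tcp_rot: [0.996, 0.086, 0.001, 0.005]
contact_force: [-0.5, 0.7, -0.2]
opening: 0.998
finger_force: 0.0
```

```bash
python3 plan.py 'D["case"][0]' 'D["case"][1]' .14 'D["case"][2]'
```

```text
t26.30 pos [ 0.4808 -0.3443  0.1677] open 0.998 F [-0.5  0.7 -0.2]
0.002 0.000 -0.014 0.979 -1.508 0.122  n>=6
```

send_rows --moves "0 0 0 0.49 -0.75 0 1;0 0 0 0.49 -0.75 0 1;0 0 0 0.49 -0.75 0 1;0 0 0 0.49 -0.75 0 1"

```text
time: 26.8
eef_pos: [0.5493, -0.1738, 0.1594]
tcp_rot: [0.996, 0.089, -0.004, 0.0]
contact_force: [-0.1, -0.1, -0.1]
opening: 0.999
finger_force: 0.0
```

send_rows --moves "0.002 0 -0.014 0.49 -0.758 0.12 1;0.002 0 -0.014 0.49 -0.758 0.12 1;0.002 0 -0.014 0.49 -0.758 0.12 1;0.002 0 -0.014 0.49 -0.758 0.12 1;0.002 0 -0.014 0.49 -0.758 0.12 1"

```text
time: 27.42
eef_pos: [0.6191, -0.0121, 0.1351]
tcp_rot: [0.992, 0.13, -0.004, -0.005]
contact_force: [0.1, -1.1, 1.0]
opening: 0.999
finger_force: 0.0
```

```bash
python3 plan.py 'D["case"][0]' 'D["case"][1]' .06 'D["case"][2]'
```

```text
t27.43 pos [ 0.6191 -0.0121  0.1351] open 0.999 F [ 0.1 -1.1  1. ]
-0.002 0.001 -0.000 0.015 0.016 0.375  n>=2
```

send_rows --moves "-0.002 0 0 0.015 0.016 0.1 0.7;-0.002 0 0 0.015 0.016 0.3 0.7;-0.002 0 0 0.015 0.016 0.5 0.7;-0.002 0 0 0.015 0.016 0.56 0.7;-0.002 0 0 0.015 0.016 0.56 0.7;-0.002 0 0 0.015 0.016 0.56 -1;-0.002 0 0 0.015 0.016 0.56 -1;-0.002 0 0 0.015 0.016 0.56 -1;-0.002 0 0 0.015 0.016 0.56 -1;-0.002 0 0 0.015 0.016 0.56 -1"

```text
time: 28.68
eef_pos: [0.6241, -0.0128, 0.0264]
tcp_rot: [0.992, 0.13, -0.001, 0.002]
contact_force: [-0.9, -1.3, 6.3]
opening: 0.458
finger_force: 43.1
```

send_rows --moves "0 0 0 0 0 -0.1 -1;0 0 0 0 0 -0.35 -1;0 0 0 0 0 -0.6 -1;0 0 0 0 0 -0.6 -1"

```text
time: 29.18
eef_pos: [0.6263, -0.0125, 0.151]
tcp_rot: [0.992, 0.13, 0.003, 0.003]
contact_force: [1.1, -0.7, -0.8]
opening: 0.456
finger_force: 42.4
```

```bash
python3 plan.py 'bay("ob",0,.036)[0]' 'bay("ob",0,.036)[1]' .14 'D["ob"][2]+np.pi/2'
```

```text
t29.18 pos [ 0.6263 -0.0125  0.151 ] open 0.456 F [ 1.1 -0.7 -0.8]
0.001 0.000 -0.237 -1.106 0.994 0.056  n>=5
```

send_rows --moves "0 0 -0.237 -0.9 0.8 0 -1;0 0 -0.237 -0.9 0.8 0 -1;0 0 -0.237 -0.9 0.8 0 -1;0 0 -0.237 -0.9 0.8 0 -1;0 0 -0.237 -0.9 0.8 0 -1;0 0 -0.237 -0.9 0.8 0 -1;0 0 -0.237 -0.9 0.8 0 -1;0 0 -0.237 -0.9 0.8 0 -1;0 0 -0.237 -0.9 0.8 0 -1;0 0 -0.237 -0.9 0.8 0 -1"

```text
time: 30.42
eef_pos: [0.4895, -0.2125, 0.1443]
tcp_rot: [0.641, 0.767, -0.003, -0.002]
contact_force: [0.1, -0.4, -1.2]
opening: 0.462
finger_force: 42.4
```

```bash
python3 plan.py 'bay("ob",0,.036)[0]' 'bay("ob",0,.036)[1]' .07 'D["ob"][2]+np.pi/2'
```

```text
t30.43 pos [ 0.4895 -0.2125  0.1443] open 0.462 F [ 0.1 -0.4 -1.2]
-0.001 0.000 0.000 -0.219 -0.166 0.373  n>=2
```

send_rows --moves "-0.001 0 0 -0.219 -0.166 0.05 -1;-0.001 0 0 -0.219 -0.166 0.25 -1;-0.001 0 0 -0.219 -0.166 0.373 -1;-0.001 0 0 -0.219 -0.166 0.373 -1;-0.001 0 0 -0.219 -0.166 0.373 -1"

```text
time: 31.05
eef_pos: [0.4655, -0.2625, 0.0717]
tcp_rot: [0.641, 0.767, -0.0, 0.001]
contact_force: [-0.3, -0.1, -1.8]
opening: 0.46
finger_force: 42.3
```

```bash
python3 plan.py 'bay("ob",0,.036)[0]' 'bay("ob",0,.036)[1]' .0305 'D["ob"][2]+np.pi/2';python3 - <<'E'
from h import *
c=cam("top");s=cam("scene")
im=[cv2.resize(c["image"][170:290,310:470],(400,300),interpolation=cv2.INTER_CUBIC),cv2.resize(s["image"][180:300,80:240],(400,300),interpolation=cv2.INTER_CUBIC)]
cv2.imwrite("pics/p8.png",cv2.convertScaleAbs(np.hstack(im)[...,::-1],alpha=1.3))
E
```

```text
t31.05 pos [ 0.4655 -0.2625  0.0717] open 0.460 F [-0.3 -0.1 -1.8]
0.000 0.000 0.000 0.006 -0.007 0.206  n>=1
```

View pics/p8.png

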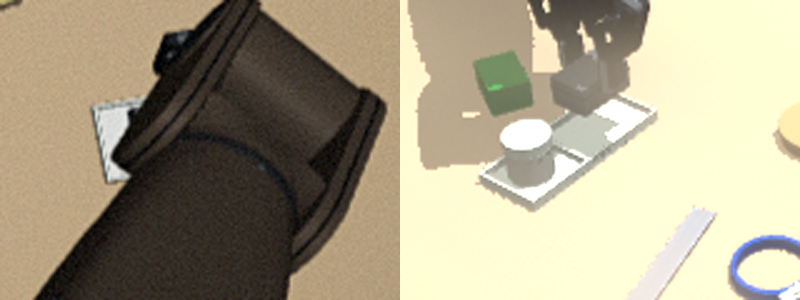

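The jar stands in the shorter bay (scene half, (528,150)), and the case hangs level above the longer bay. I'll lower and release.

send_rows --moves "0 0 0 0.006 -0.007 0.1 -1;0 0 0 0.006 -0.007 0.18 -1;0 0 0 0.006 -0.007 0.206 -1;0 0 0 0.006 -0.007 0.207 -1;0 0 0 0.006 -0.007 0.207 -1;0 0 0 0.006 -0.007 0.207 0.28;0 0 0 0.006 -0.007 0.207 0.28;0 0 0 0.006 -0.007 0.207 0.28;0 0 0 0.006 -0.007 0 0.28;0 0 0 0.006 -0.007 -0.25 0.28;0 0 0 0.006 -0.007 -0.5 1;0 0 0 0.006 -0.007 -0.5 1"

```text
time: 32.65
eef_pos: [0.4658, -0.2633, 0.1763]
tcp_rot: [0.641, 0.767, -0.0, 0.006]
contact_force: [0.4, -0.7, 0.1]
opening: 0.996
finger_force: 0.0
```

send_rows --moves "0 0 0 0.95 -0.6 -0.2 1;0 0 0 0.95 -0.6 -0.2 1;0 0 0 0.95 -0.6 -0.2 1;0 0 0 0.95 -0.6 -0.2 1;0 0 0 0.95 -0.6 -0.2 1;0 0 0 0.95 -0.6 -0.2 1"

```text
time: 33.4
eef_pos: [0.3114, -0.0957, 0.2099]
tcp_rot: [0.641, 0.767, -0.0, 0.001]
contact_force: [1.0, 0.1, -0.9]
opening: 1.0
finger_force: 0.0
```

Run:
```python
from h import *
c=cam("top");s=cam("scene")
a=cv2.resize(c["image"][135:285,:],(800,234),interpolation=cv2.INTER_AREA) if 0 else cv2.resize(c["image"][130:290,40:440],(800,320),interpolation=cv2.INTER_CUBIC)
b=cv2.resize(s["image"][125:265,100:450],(700,280),interpolation=cv2.INTER_CUBIC); b=cv2.copyMakeBorder(b,0,0,0,100,cv2.BORDER_CONSTANT)
cv2.imwrite("pics/fin.png",cv2.convertScaleAbs(np.vstack([a,b])[...,::-1],alpha=1.3))
```

```text
(no output)
```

View pics/fin.png

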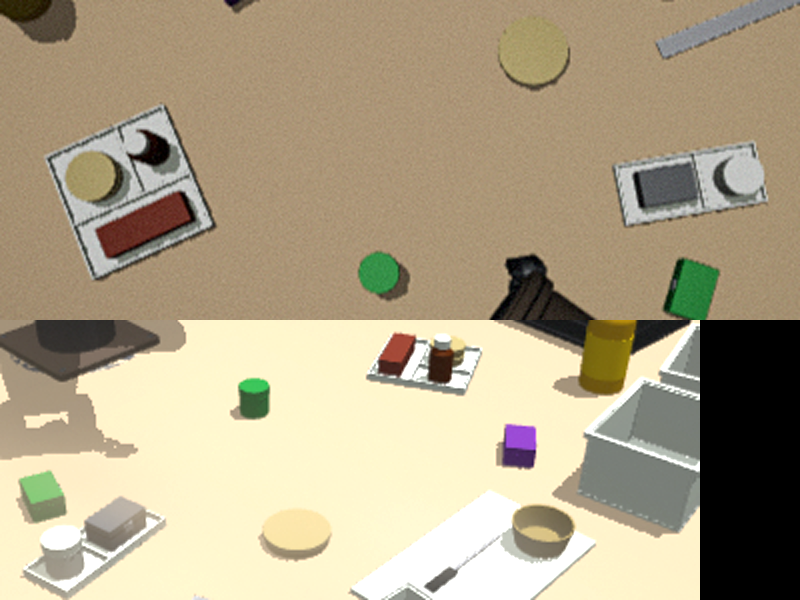

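The top half shows both kits filled. The pair (92,177), bottle (150,147) and stone (145,224) are in the square tray, and the case (665,187) and jar (740,177) are in the oblong tray. All stand upright inside their bays, and the wide dish (533,50) and look-alikes are unmoved. I'll hand the job in.

```bash
python3 -c "
from plant import ctrl
print(ctrl.sign_off())"
```

```text
the job is handed in; nothing more can be done
None
```

Both grafting kits are made up and handed in at about 33 s: stone, dish pair and bottle in the square tray, jar and bead case in the oblong tray; the final picture shows all five seated in their bays and the wide dish and look-alikes unmoved.

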